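# Lock the lamp module into the analyser dock

### The arm

A 7-joint arm with a two-finger parallel gripper is mounted at the origin on the work surface. World frame = base frame: x ahead of the robot, y to its left, z up, the work surface at z = 0. Lengths are in m, angles in rad, forces in N, time in s.
With the tool pointing down it reaches from about 0.4 to 0.85 m from the base axis. Payload 6.9 kg.
Tool frame: the origin (TCP) lies midway between the tips of the shut fingers; the grasp point (between the pads) lies behind it (ctrl.pinch_z is the z of the grasp point in the tool frame, in m); z points along the fingers, y is the direction in which the jaws open and shut (so a half turn about z gives the same grasp; the last joint's range is limited). The gripper opens to 85 mm and grips with 20 to 120 N. Pads are 22 mm wide; open, the fingers measure 114 mm over their backs; the gripper's body (76 mm by 85 mm) begins 54 mm behind the grasp point. The pads swing forward as they close: fully open they stand 13 mm farther back than shut.
Start: joints at [1.399, 0.507, -0.238, 1.5, 0.126, 1.149, -0.155], TCP at [0.171, -0.601, 0.231] pointing down, gripper open.
Joint ranges: [-3.08, 3.08], [-0.24, 2.05], [-1.43, 1.35], [0, 2.5], [-1.52, 4.66], [0.17, 1.96], [-2.89, 2.89]. Speed limits (rad/s): [2.39, 2.39, 3.14, 3.14, 3.14, 3.14, 3.14].

### API

Orientations are given as a unit quaternion [w, x, y, z].
In Python, from station import ctrl, get_state, vision, ticket, models gives the robot as it stands. Calls block until the motion is done:
- ctrl.movep(position, orientation): joint-space move of the TCP to a pose.
- ctrl.movel(position, frame=None, max_speed=0.15): straight line of the TCP; frame=None keeps the orientation; max_speed is the mean speed in m/s.
- ctrl.set_joints(angles): joint-space move.
- ctrl.ungrasp() and ctrl.close_gripper(force=None): open the fingers fully, or close them until they stop; force is the grip in N (None keeps the last).
- ctrl.pause(seconds).
- ctrl.ik(position, orientation): joint angles nearest the present ones, or None.
- get_state(): the state.
- vision.grab_frame(name): name is "scene" or "top"; returns (picture, depth): 400x640x3 uint8, blue, green, red; 400x640 float32, m along the optical axis (not along the pixel's ray), 0 where there is no reading.
- vision.camera_info(name): a dict with "mtx" (3x3 intrinsics, pixels), "dist_coeffs" ([k1, k2, p1, p2, k3] as OpenCV has them; the pictures are not rectified), "R" (3x3) and "t" (3): a world point X has camera coordinates R X + t. Camera axes: x right, y down, z forward; pixel columns grow to the right and rows downward; lengths in m; the calibration is good to about 2 mm. A picture is of the moment at which its call begins. camera_info takes no time and is no camera call.
A pose or a line that the arm cannot do raises ctrl.Unreachable and nothing moves.
- ticket.close_job(): hands the job in, once; it reports no verdict.
Trained networks look in the newest picture that a camera, given by its name, has taken for a name from the list of things; names that differ only in an ending like _2 or _b are one class to them, and where a whole thing is asked for, a point or a joint stands for the part that bears it (a point fixed in the world has none). Each returns a list of dicts, best first, with "p" (0 to 1); they miss things now and then, are a little off and sometimes report something else, mostly with a low value. They report only what shows in the picture. A call takes as long as a camera call. They do not tell look-alikes from the thing itself.
- models.recognise(camera, target): "point" ([column, row] in pixels, amid what is visible of it).
- models.masks_of(camera, target): "mask" (400x640 bool, what is visible of it) and "point" ([column, row] in pixels, amid what is visible of it).
The state is a dict: "time": time; "qpos": joint angles; "qd": joint speeds; "tau": joint torques, N m; "tcp_pos": TCP position; "eef_rot": TCP orientation; "contact_force": force on the tool from outside, world axes, zero at the start; "wrist_torque": the same for the moment, N m; "width": finger opening in m.
Only numpy, scipy, OpenCV 4.12 (cv2) and the standard library are available. Lean on these libraries where they do the work, as an engineer would, in place of code of your own. Each camera call takes 0.05 s, during which the arm holds its last target.

### The job

Slide the grey lamp module along its rails into the dock until it stands against the rubber gasket pads, then use the red screwdriver to turn the cam lock clockwise by its brass slot, pressing gently, until it has caught the module's bolt and drawn the module fully home. Put the screwdriver back upright in its holder and leave the other things on the bench alone.

Things in the scene. Friction and masses are not known exactly. Their poses are not given: they have to be found in the camera images.
- dock: Lamp dock, fixed to the bench: plate 215 x 110 mm, 8 mm thick, a white cam block (90 mm wide, top 48 mm above the bench) at one end, two guide rails (tops at 22 mm, 1.5 mm play each side of the module) at the other. Origin on the bench right under the cam's axis; z up; x points from the block out along the rails (the module slides in towards -x). Plate spans x -45 to 170 mm, block x -40 to 30 mm.
- dock_mouth (a point): Middle of the bolt's mouth in the block's front face (dock x = 30 mm, 20.5 mm above the bench); axes as the dock. Either side of it a black rubber gasket pad on a spring stands 6 mm proud of the face, reaching dock x = 36 mm; the two together push back 1.1 N per mm of travel.
- module: Grey lamp module, loose, 80 x 70 x 45 mm, 0.26-0.5 kg, on the 8 mm plate between the rails, axes as the dock's. Origin at the centre of its underside. It starts with its origin at dock x = 94 to 117 mm, touches the gasket pads at 76 mm (near enough for the cam, which catches its bolt from up to 77 mm), and is home, drawn tight by the locked cam, at 72 mm.
- module_grip (a point): Point in the module's blue grip fin, 67 mm above the module's underside. The fin is 12 mm thick along x, 50 mm wide along y, and spans 45 to 83 mm above the module's underside. Axes as the module.
- bolt_head (a point): Top of the round upright head (8 mm across) of the steel bolt that juts from the module's -x face; 65.5 mm towards -x from the module's origin and 29 mm above its underside. It slides in under the cam disc and stands at dock x = 6.5 mm when home.
- cam (a joint): Angle of the cam lock, rad, growing CLOCKWISE seen from above: 0 to 0.15 at the start = open, mouth to the module; its hook under the disc catches the bolt head from about 0.3 on and has drawn it home at about 1.35; locked from 1.4 on; hard stop at 1.65, force it no further. Some 0.05 to 0.08 N m to turn when pulling; it stays where it is left. The block breaks if the screwdriver loads cam or dock with over 20 N.
- cam_slot (a point): On the cam's turning axis, level with the block's top (48 mm above the bench). On the steel cam disc (45 mm across) sits a brass key plate 34 mm across, its top here; its slot (26 mm long, 4.2 wide, 7 deep, closed ends) runs parallel to this point's x (dock's x at cam 0; turns with it). Plate and slot start up to 5 mm off this point along its y (held by 5 N friction; the blade can drag them to the middle): feel for it.
- driver: Screwdriver, 107 mm long, 90 g, standing blade down in its holder. Origin at the middle of the blade's tip, z towards the handle. Flat blade 16 mm wide along x, 3 mm thick along y, 12 mm long, square-ended; shaft 8 mm thick; black flange 32 mm across from 45 to 51 mm above the tip; then a red square handle, 26 x 26 mm, flats facing x and y, from 51 to 107 mm.
- driver_grip (a point): Point on the driver's axis inside the handle, 85 mm above the tip; axes as the driver.
- holder: Grey block, 64 x 64 x 50 mm, fixed to the bench, with a round upright hole 23 mm wide in the middle of its top, 48 mm deep, 2 mm chamfer. The driver stands in it with its flange resting on the top, so that the tip is 5 mm above the bench. Origin at the centre of its underside.
- slidebox: Blue slide box with clear lid, 87 x 102 x 38 mm, loose; to be left alone. Origin at the centre of its underside.
- reagent: Amber jar, 48 mm across, 85 mm high, loose; to be left alone. Origin at the centre of its underside.
- beaker: White cup, 64 mm across, 70 mm high, loose; to be left alone. Origin at the centre of its underside.
Mind the look-alikes: they are no part of the job. Leave any green or pink look-alike of the holder alone.

How it is judged:
By the outcome, as a careful person would: the job done as asked, in the order asked, and still so for the second after the job is handed in, with the robot touching nothing.
It also fails if it takes over 72 s, if anything falls off the work surface, if the arm or the gripper's body presses on something with over 40 N, if the wrist force passes 120 N, or if a joint passes its speed limit or range.

## Working session

There is one attempt and no reset: what is moved stays moved. The work goes in short steps, each a Python script; the robot and the scene stay as the last script left them, time stands still between calls to the robot, and variables do not carry over. Pictures are saved under pics/ and viewed, and the job is handed in when it is done.

```bash
ls; mkdir -p pics; python3 - <<'E'
from station import ctrl, get_state, vision
import cv2,numpy as np
for n in ("scene","top"):
    p,d=vision.grab_frame(n); cv2.imwrite(f"pics/{n}0.png",p); np.save(f"pics/{n}0.npy",d)
    c=vision.camera_info(n); print(n,c)
s=get_state(); print(s, ctrl.pinch_z)
E
```

```text
pics
scene {'mtx': array([[469.38240514,   0.        , 310.60347466],
       [  0.        , 469.38240514, 197.07939535],
       [  0.        ,   0.        ,   1.        ]]), 'dist_coeffs': array([-0.02697231,  0.        ,  0.        ,  0.        ,  0.        ]), 'R': array([[-0.39234453,  0.91977088, -0.00934351],
       [ 0.73915932,  0.30922311, -0.59835154],
       [-0.5474571 , -0.2416663 , -0.80117921]]), 't': array([ 0.31068155, -0.31998912,  1.48533253])}
top {'mtx': array([[392.30130637,   0.        , 312.59884942],
       [  0.        , 392.30130637, 200.55714145],
       [  0.        ,   0.        ,   1.        ]]), 'dist_coeffs': array([0.02392626, 0.        , 0.        , 0.        , 0.        ]), 'R': array([[ 0.00608212, -0.99997239,  0.00426857],
       [-0.99548111, -0.00645922, -0.09473989],
       [ 0.09476485, -0.00367307, -0.99549291]]), 't': array([-0.08721743,  0.57961466,  0.95826772])}
{'time': 0.1, 'qpos': array([ 1.39846595,  0.50824978, -0.23753806,  1.50103225,  0.12569503,
        1.14891031, -0.1548084 ]), 'qd': array([-0.00113473, -0.00175817, -0.00117208, -0.00352389, -0.00012301,
       -0.00010009, -0.00120493]), 'tau': array([-3.69462286e-03, -6.21842694e+01, -2.19423562e+00, -2.50207096e+01,
        1.25573683e-02,  7.83668569e-03, -2.07103233e-05]), 'tcp_pos': array([ 0.17122818, -0.60061512,  0.23051953]), 'eef_rot': array([-7.96342429e-04,  9.90365989e-01,  1.38472229e-01, -1.23168601e-04]), 'contact_force': array([ 0.07616207, -0.40109261,  0.50706467]), 'wrist_torque': array([ 0.01287127, -0.01472228,  0.02576245]), 'width': 0.08524453164187967} -0.0187
```

View pics/scene0.png

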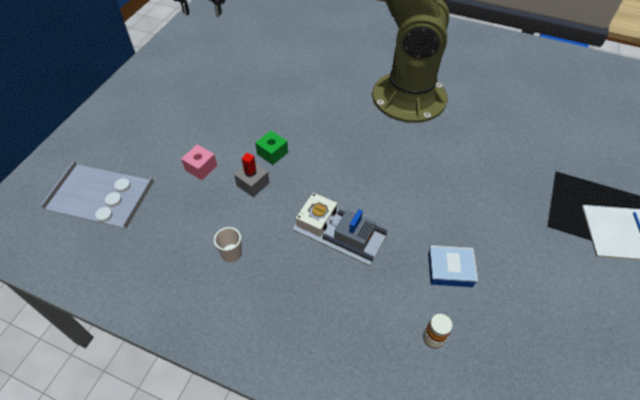

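View pics/top0.png

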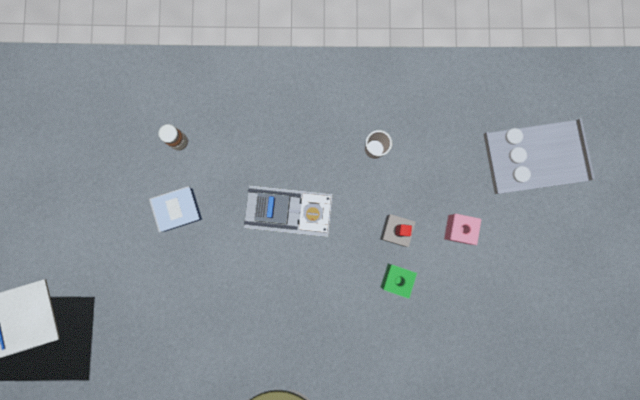

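The scene view shows the dock with the module at about (345,225) and the cam at (318,210). The driver is in the grey holder at (250,175), with the pink and green decoys next to it. The top view shows the cam at (313,213), the fin at (270,207) and the holder at (399,231). Next I'll zoom in and measure.

```bash
cat > h.py <<'E'
from station import ctrl, get_state, vision, models
import cv2,numpy as np
C={n:vision.camera_info(n) for n in("scene","top")}
def at_z(n,px,z):
    c=C[n]; u=cv2.undistortPoints(np.array(px,float).reshape(-1,1,2),c["mtx"],c["dist_coeffs"]).reshape(-1,2)
    r=np.c_[u,np.ones(len(u))]@c["R"]; o=-c["R"].T@c["t"]
    return o+r*((z-o[2])/r[:,2])[:,None]
def cloud(n,d):
    c=C[n]; v,u=np.mgrid[0:400,0:640]; p=np.stack([u,v],-1).reshape(-1,1,2).astype(float)
    q=cv2.undistortPoints(p,c["mtx"],c["dist_coeffs"]).reshape(-1,2)
    X=np.c_[q,np.ones(len(q))]*d.reshape(-1,1)
    return ((X-c["t"])@c["R"]).reshape(400,640,3)
def proj(n,X):
    c=C[n]; return cv2.projectPoints(np.array(X,float).reshape(-1,3),cv2.Rodrigues(c["R"])[0],c["t"],c["mtx"],c["dist_coeffs"])[0].reshape(-1,2)
E
python3 - <<'E'
from h import *
p=cv2.imread("pics/top0.png");d=np.load("pics/top0.npy");P=cloud("top",d)
np.set_printoptions(precision=4,suppress=True)
cv2.imwrite("pics/top0z.png",cv2.resize(p[180:245,235:340],None,fx=7,fy=7,interpolation=cv2.INTER_CUBIC))
q=p[205:305,375:490];cv2.imwrite("pics/top0h.png",cv2.resize(q,None,fx=6,fy=6,interpolation=cv2.INTER_CUBIC))
q=cv2.imread("pics/scene0.png")[140:270,225:395];cv2.imwrite("pics/scene0z.png",cv2.resize(q,None,fx=4,fy=4,interpolation=cv2.INTER_CUBIC))
R=P[180:245,235:340]
print("floor",np.median(P[250:270,100:300,2]))
for lo,hi,nm in((.04,.051,"block/module?"),(.051,.06,"modtop"),(.07,.1,"fin")):
    m=(R[...,2]>lo)&(R[...,2]<hi);X=R[m]
    r=cv2.minAreaRect(X[:,:2].astype(np.float32)); print(nm,m.sum(),r,np.median(X,0))
E
```

```text
floor 0.0008465617869963138
block/module? 940 ((0.5549800395965576, -0.03408794850111008), (0.1796184927225113, 0.09004592150449753), 84.0221176147461) [ 0.5479 -0.0847  0.0484]
modtop 845 ((0.5554631948471069, -0.03308861702680588), (0.1802300661802292, 0.08672911673784256), 84.01434326171875) [0.5585 0.0077 0.0539]
fin 130 ((0.5597688555717468, 0.016680823639035225), (0.011953338049352169, 0.0500783771276474), 84.3050537109375) [0.5583 0.0161 0.091 ]
```

View pics/top0z.png

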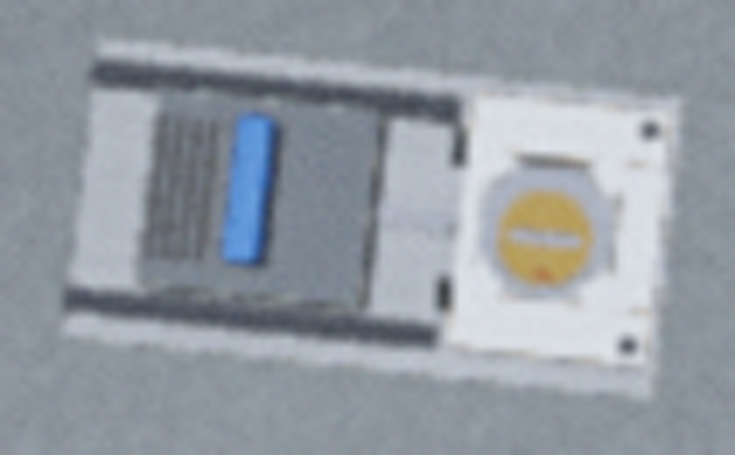

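View pics/top0h.png

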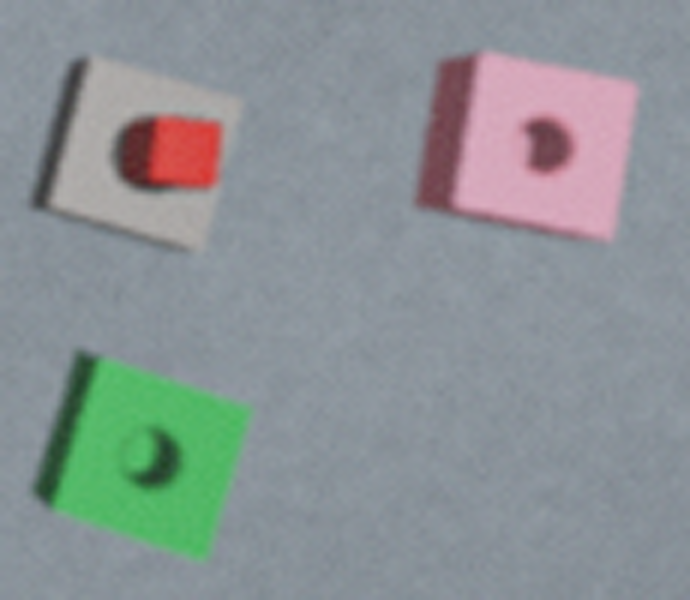

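View pics/scene0z.png

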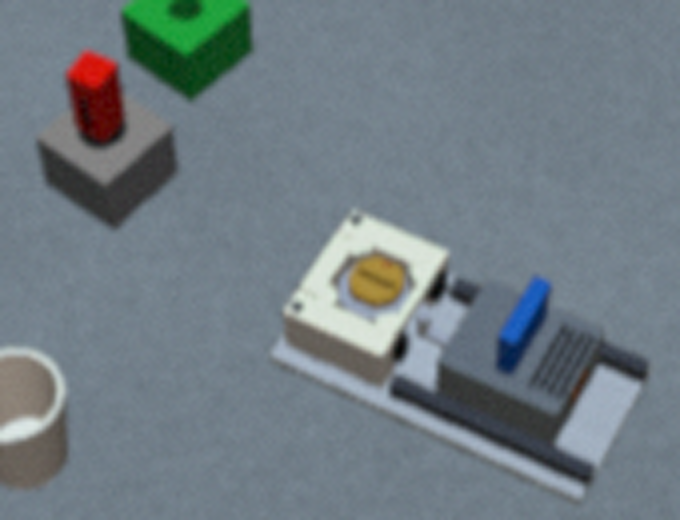

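```bash
cat > m.py <<'E'
from h import *
np.set_printoptions(precision=4,suppress=True)
import sys
def meas(n,p,P):
    hsv=cv2.cvtColor(p,cv2.COLOR_BGR2HSV).astype(int);H,S,V=hsv[...,0],hsv[...,1],hsv[...,2]
    Z=P[...,2]; inr=(np.abs(P[...,0]-.5)<.2)&(P[...,1]>-.42)&(P[...,1]<.15)
    out={}
    def rep(nm,m,z,comp=True):
        m=(m&inr).astype(np.uint8)
        k,l,st,ct=cv2.connectedComponentsWithStats(m)
        if k<2: print(n,nm,"none");return
        i=1+np.argmax(st[1:,4]); vv,uu=np.nonzero(l==i)
        X=at_z(n,np.c_[uu,vv],z)[:,:2]
        r=cv2.minAreaRect((X*1000).astype(np.float32))
        print(n,nm,len(X),"mean",X.mean(0),"rect",np.round(np.array(r[0])/1000,4),np.round(r[1],1),round(r[2],1),"z",round(float(np.median(Z[l==i])),4))
        return l==i
    rep("brass",(H>8)&(H<28)&(S>90)&(V>90)&(Z>.04)&(Z<.056),.048)
    rep("block",(Z>.042)&(Z<.053)&(P[...,1]<-.03)&(P[...,1]>-.2),.048)
    rep("fintop",(H>100)&(H<125)&(S>120)&(Z>.085),.091)
    rep("modtop",(Z>.050)&(Z<.056)&(P[...,1]>-.06),.053)
    rep("redtop",((H<8)|(H>172))&(S>120)&(Z>.106),.112)
    rep("holdertop",(Z>.045)&(Z<.0545)&(S<60)&(P[...,1]<-.2)&(P[...,0]>.46),.05)
    rep("plate",(Z>.004)&(P[...,1]>-.2),.008)
if __name__=="__main__":
    for n in("scene","top"):
        p=cv2.imread(f"pics/{n}0.png");d=np.load(f"pics/{n}0.npy"); meas(n,p,cloud(n,d))
E
python3 m.py
```

```text
scene brass 121 mean [ 0.5484 -0.0814] rect [ 0.5473 -0.0811] [33.5 29.9] 22.7 z 0.0467
scene block 769 mean [ 0.5545 -0.0861] rect [ 0.5543 -0.0833] [76.9 92.3] 83.9 z 0.0467
scene fintop 96 mean [0.5641 0.0189] rect [0.5644 0.0189] [12.7 52.3] 84.2 z 0.0896
scene modtop 583 mean [0.5662 0.0206] rect [0.564  0.0186] [80.1 71.5] 84.1 z 0.0524
scene redtop 85 mean [ 0.5114 -0.2924] rect [ 0.5117 -0.2917] [27.4 28.1] 79.4 z 0.1101
scene holdertop 323 mean [ 0.5176 -0.287 ] rect [ 0.5115 -0.2914] [68.2 67.2] 74.5 z 0.049
scene plate 3520 mean [ 0.555  -0.0222] rect [ 0.547  -0.0231] [225.3 137.8] 84.6 z 0.04
top brass 42 mean [ 0.5543 -0.0843] rect [ 0.555  -0.0842] [27.4 10.5] 80.9 z 0.0485
top block 917 mean [ 0.5485 -0.0879] rect [ 0.5495 -0.0855] [75.8 89.8] 84.6 z 0.0486
top fintop 106 mean [0.559  0.0165] rect [0.5595 0.0165] [11.7 49.6] 84.6 z 0.0916
top modtop 693 mean [0.5588 0.0164] rect [0.5597 0.0169] [79.9 69.8] 84.3 z 0.0538
top redtop 125 mean [ 0.5061 -0.2944] rect [ 0.5061 -0.2944] [22.7 27.8] 0.4 z 0.1128
top holdertop 480 mean [ 0.5073 -0.2893] rect [ 0.5073 -0.2933] [65.1 64.1] 74.1 z 0.051
top plate 3634 mean [ 0.5557 -0.0209] rect [ 0.5559 -0.0208] [223. 113.] 84.1 z 0.0448
```

```bash
python3 - <<'E'
from h import *
np.set_printoptions(precision=4,suppress=True)
th=np.deg2rad(84.3);ex=np.array([np.cos(th),np.sin(th)]);ey=np.array([-ex[1],ex[0]])
for n in("scene","top"):
    c=C[n];print(n,"cam at",-c["R"].T@c["t"])
    p=cv2.imread(f"pics/{n}0.png");d=np.load(f"pics/{n}0.npy");P=cloud(n,d)
    # orthorectify at z=.048 in a dock-aligned frame, 0.5mm/px about guess
    o=np.array([.552,-.0815])
    for z,nm in((.048,"a"),(.053,"b")):
        gx=np.arange(-60,190,.5);gy=np.arange(-65,65,.5)
        GX,GY=np.meshgrid(gx,gy)
        W=o+GX[...,None]/1e3*ex+GY[...,None]/1e3*ey
        uv=proj(n,np.c_[W.reshape(-1,2),np.full(GX.size,z)]).astype(np.float32).reshape(GX.shape+(2,))
        im=cv2.remap(p,uv[...,0],uv[...,1],cv2.INTER_CUBIC)
        im=cv2.resize(im,None,fx=1.5,fy=1.5)
        for k in range(-60,190,10):
            cv2.line(im,(int((k+60)*3),0),(int((k+60)*3),6 if k%50 else 14),(0,0,255),1)
        for k in range(-60,65,10):
            cv2.line(im,(0,int((k+65)*3)),(6 if k else 14,int((k+65)*3)),(0,0,255),1)
        cv2.imwrite(f"pics/ortho_{n}_{nm}.png",im)
E
```

```text
scene cam at [1.1716 0.1721 1.0015]
top cam at [ 0.4867 -0.08    1.0092]
```

View pics/ortho_scene_a.png

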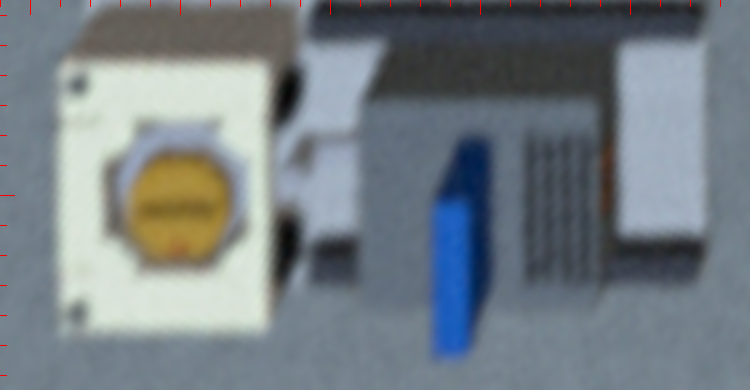

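View pics/ortho_top_a.png

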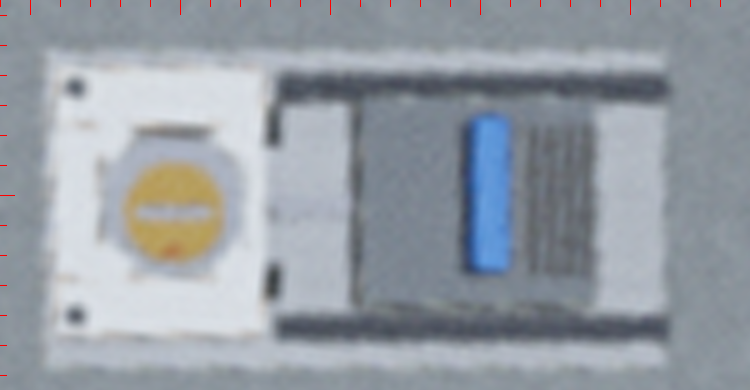

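```bash
cat >> h.py <<'E'
from scipy.spatial.transform import Rotation as Ro
th=np.deg2rad(84.3);EX=np.array([np.cos(th),np.sin(th),0]);EY=np.array([-EX[1],EX[0],0])
DO=np.array([.5506,-.0825,0])
def quat(yaw): # tool y axis at world yaw (rad), tool z down
    y=np.array([np.cos(yaw),np.sin(yaw),0]);z=np.array([0,0,-1.]);x=np.cross(y,z)
    q=Ro.from_matrix(np.c_[x,y,z]).as_quat(); return [q[3],q[0],q[1],q[2]]
def st(*k):
    s=get_state(); print(round(s["time"],2),"tcp",np.round(s["tcp_pos"],4),"F",np.round(s["contact_force"],2),"T",np.round(s["wrist_torque"],3),"w",round(s["width"],4),"q7",round(s["qpos"][6],2)); return s
def dk(x,y,z): return DO+x*EX+y*EY+np.array([0,0,z])
E
python3 - <<'E'
from h import *
np.set_printoptions(precision=2,suppress=True)
for nm,p in(("fin",[.562,.0177,.06]),("hold",[.509,-.2925,.1]),("cam",[.5506,-.0825,.12])):
  for a in range(-180,181,30):
    print(nm,a,ctrl.ik(p,quat(np.deg2rad(a))))
E
```

```text
fin -180 [-0.69  0.92  1.15  1.89 -0.99  1.05 -2.25]
fin -150 [-0.04  0.6  -0.06  1.88  0.05  0.66 -2.75]
fin -120 [ 0.08  0.61 -0.24  1.88  0.22  0.68 -2.38]
fin -90 [ 0.15  0.62 -0.35  1.88  0.32  0.7  -1.95]
fin -60 [ 0.21  0.63 -0.44  1.87  0.39  0.72 -1.5 ]
fin -30 [ 0.27  0.65 -0.54  1.87  0.47  0.75 -1.06]
fin 0 [ 0.33  0.67 -0.65  1.87  0.56  0.79 -0.62]
fin 30 [ 0.39  0.7  -0.75  1.87  0.64  0.83 -0.17]
fin 60 [ 0.45  0.74 -0.86  1.87  0.72  0.88  0.27]
fin 90 [ 0.5   0.78 -0.96  1.87  0.8   0.94  0.72]
fin 120 [ 0.6   0.91 -1.23  1.87  0.97  1.12  1.09]
fin 150 [ 0.6   0.91 -1.23  1.87  0.97  1.12  1.61]
fin 180 [-0.69  0.92  1.15  1.89 -0.99  1.05 -2.25]
hold -180 [ 0.37  0.58  0.17  1.78 -0.13  0.79 -2.53]
hold -150 [ 0.45  0.58  0.05  1.78 -0.04  0.79 -2.1 ]
hold -120 [ 0.54  0.58 -0.1   1.77  0.07  0.79 -1.69]
hold -90 [ 0.62  0.58 -0.23  1.77  0.17  0.8  -1.26]
hold -60 [ 0.7   0.59 -0.34  1.77  0.26  0.82 -0.81]
hold -30 [ 0.76  0.61 -0.45  1.77  0.34  0.84 -0.37]
hold 0 [ 0.83  0.63 -0.55  1.77  0.42  0.87  0.08]
hold 30 [ 0.89  0.65 -0.67  1.77  0.5   0.9   0.53]
ho
[... 234 characters left out ...]
7  1.78 -0.13  0.79 -2.53]
cam -180 [-0.53  0.8   1.15  1.84 -0.84  1.08 -2.19]
cam -150 [ 0.16  0.51 -0.08  1.83  0.06  0.8  -2.57]
cam -120 [ 0.25  0.52 -0.22  1.83  0.15  0.81 -2.14]
cam -90 [ 0.34  0.53 -0.36  1.83  0.24  0.82 -1.71]
cam -60 [ 0.41  0.55 -0.47  1.83  0.32  0.84 -1.27]
cam -30 [ 0.5   0.57 -0.61  1.83  0.41  0.87 -0.83]
cam 0 [ 0.57  0.6  -0.73  1.83  0.5   0.91 -0.39]
cam 30 [ 0.63  0.63 -0.84  1.83  0.57  0.94  0.06]
cam 60 [ 0.68  0.66 -0.94  1.83  0.64  0.99  0.51]
cam 90 [ 0.69  0.67 -0.96  1.83  0.66  1.    1.02]
cam 120 [ 0.8   0.8  -1.23  1.83  0.83  1.15  1.37]
cam 150 [ 0.8   0.8  -1.23  1.83  0.83  1.15  1.9 ]
cam 180 [-0.53  0.8   1.15  1.84 -0.84  1.08 -2.19]
```

```bash
python3 - <<'E'
from h import *
q=quat(th-np.pi); F=np.array([.562,.0177,0])
ctrl.movep(F+[0,0,.13],q); st()
ctrl.movel(F+[0,0,.060],max_speed=.12); st()
ctrl.close_gripper(30); st()
p,d=vision.grab_frame("top");cv2.imwrite("pics/top1.png",p);np.save("pics/top1.npy",d)
E
```

```text
2.71 tcp [0.5622 0.0166 0.13  ] F [-0.22  0.   -0.09] T [-0.029 -0.007 -0.024] w 0.0855 q7 -2.05
3.44 tcp [0.5624 0.0178 0.0604] F [-0.44  0.94  0.41] T [ 0.001 -0.001 -0.002] w 0.0852 q7 -2.11
4.1 tcp [0.5621 0.0176 0.0602] F [-0.81 -0.95  2.81] T [-0.04   0.121  0.045] w 0.0114 q7 -2.11
```

```bash
python3 - <<'E'
from h import *
s=get_state();p0=s["tcp_pos"].copy()
for t in (.010,.021,.023,.024,.025,.026):
    ctrl.movel(p0-t*EX,max_speed=.06); s=st(); print(t,"Fx",round(s["contact_force"]@EX,2),"trav",round((p0-s["tcp_pos"])@EX*1e3,2))
for n in("top","scene"):
    p,d=vision.grab_frame(n);cv2.imwrite(f"pics/{n}2.png",p);np.save(f"pics/{n}2.npy",d)
E
```

```text
4.47 tcp [0.5611 0.0065 0.0602] F [-0.7  -1.9   2.29] T [-0.144 -0.044  0.003] w 0.0116 q7 -2.09
0.01 Fx -1.96 trav 11.26
4.8 tcp [ 0.56   -0.0043  0.0602] F [-0.86 -1.08  1.85] T [-0.193  0.041  0.025] w 0.0114 q7 -2.08
0.021 Fx -1.16 trav 22.08
5.05 tcp [ 0.5598 -0.0053  0.0602] F [-0.1  -1.02  1.63] T [-0.145 -0.066  0.031] w 0.0116 q7 -2.07
0.023 Fx -1.03 trav 23.12
5.3 tcp [ 0.5598 -0.0059  0.0602] F [0.72 1.09 1.67] T [ 0.17  -0.1   -0.005] w 0.0117 q7 -2.07
0.024 Fx 1.15 trav 23.71
5.55 tcp [ 0.5596 -0.0071  0.0602] F [0.21 0.87 2.18] T [ 0.229 -0.036  0.016] w 0.0113 q7 -2.07
0.025 Fx 0.89 trav 24.89
5.8 tcp [ 0.5595 -0.0082  0.0602] F [-0.25  1.39  2.13] T [ 0.23  -0.019  0.012] w 0.0114 q7 -2.07
0.026 Fx 1.36 trav 26.02
```

```bash
cat >> h.py <<'E'
def ortho(n,p,z,o=(.552,-.0815),f=3,xr=(-60,190),yr=(-65,65)):
    gx=np.arange(*xr,1/f);gy=np.arange(*yr,1/f);GX,GY=np.meshgrid(gx,gy)
    W=np.array(o)+GX[...,None]/1e3*EX[:2]+GY[...,None]/1e3*EY[:2]
    uv=proj(n,np.c_[W.reshape(-1,2),np.full(GX.size,z)]).astype(np.float32).reshape(GX.shape+(2,))
    im=cv2.remap(p,uv[...,0],uv[...,1],cv2.INTER_CUBIC)
    for k in range(xr[0],xr[1],10): cv2.line(im,(int((k-xr[0])*f),0),(int((k-xr[0])*f),6 if k%50 else 14),(0,0,255),1)
    for k in range(yr[0],yr[1],10): cv2.line(im,(0,int((k-yr[0])*f)),(6 if k else 14,int((k-yr[0])*f)),(0,0,255),1)
    return im
E
python3 - <<'E'
from h import *
a=ortho("top",cv2.imread("pics/top2.png"),.048,f=2.5)
b=ortho("scene",cv2.imread("pics/scene2.png"),.048,f=2.5)
cv2.imwrite("pics/o2.png",np.vstack([a[:,:625],b[:,:625]])[:600])
E
```

```text
(no output)
```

View pics/o2.png

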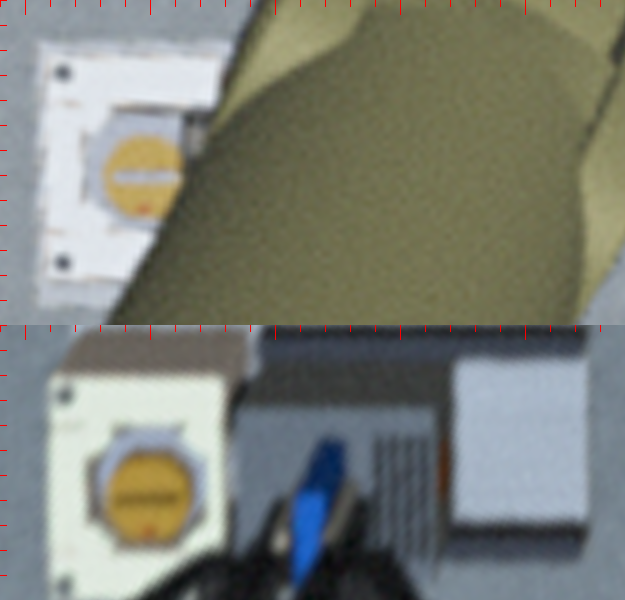

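```bash
python3 - <<'E'
from h import *
s=get_state();p=s["tcp_pos"]
ctrl.ungrasp(); s=st()
ctrl.movel(p+[0,0,.07],max_speed=.2); st()
p0=ctrl.ik([.509,-.2935,.20],quat(np.deg2rad(-10)));print(p0)
ctrl.movep([.509,-.2935,.19],quat(np.deg2rad(-10))); st()
for n in("top","scene"):
    p,d=vision.grab_frame(n);cv2.imwrite(f"pics/{n}3.png",p);np.save(f"pics/{n}3.npy",d)
    import m; m.meas(n,p,cloud(n,d))
a=ortho("top",cv2.imread("pics/top3.png"),.048,f=2.3)
b=ortho("scene",cv2.imread("pics/scene3.png"),.048,f=2.3)
cv2.imwrite("pics/o3.png",np.vstack([a,b])[:600])
E
```

```text
6.61 tcp [ 0.5595 -0.0082  0.0602] F [ 0.23 -0.08 -1.09] T [0.002 0.045 0.028] w 0.0856 q7 -2.07
7.11 tcp [ 0.5597 -0.0084  0.1307] F [-0.46 -0.13 -0.46] T [-0.028  0.055 -0.039] w 0.0855 q7 -2.01
[ 1.03510879  0.6017578  -0.92690876  1.64481871  0.51662757  1.15942801
 -0.19497645]
8.69 tcp [ 0.5091 -0.2926  0.1895] F [ 0.21  0.17 -0.49] T [ 0.029 -0.027  0.086] w 0.0852 q7 -0.21
top brass 40 mean [ 0.5546 -0.0846] rect [ 0.5553 -0.0844] [27.4 10.8] 80.0 z 0.0491
top block 921 mean [ 0.5486 -0.0873] rect [ 0.5498 -0.082 ] [82.7 90. ] 83.8 z 0.0488
top fintop 102 mean [ 0.5564 -0.0087] rect [ 0.5562 -0.0086] [11.4 47.8] 83.7 z 0.0916
top modtop 695 mean [ 0.5568 -0.0089] rect [ 0.5572 -0.0082] [80.  69.9] 84.4 z 0.0537
top redtop 128 mean [ 0.5063 -0.2952] rect [ 0.5061 -0.2956] [22.7 29.8] 0.4 z 0.1129
top holdertop 466 mean [ 0.5069 -0.2871] rect [ 0.5072 -0.2933] [64.8 64.2] 74.3 z 0.051
top plate 3638 mean [ 0.5559 -0.0208] rect [ 0.5543 -0.0212] [225.5 116.2] 83.3 z 0.0443
scene brass 122 mean [ 0.5484 -0.0814] rect [ 0.5473 -0.0811] [33.5 29.9] 22.7 z 0.047
scene block 894 mean [ 0.5553 -0.0793] rect [ 0.5547 -0.0743] [95.5 91.8] 84.3 z 0.0471
scene fintop 99 mean [ 0.5625 -0.0063] rect [ 0.5632 -0.0063] [13.1 53.9] 83.2 z 0.0896
scene modtop 561 mean [ 0.5637 -0.005 ] rect [ 0.5615 -0.0065] [80.2 70.9] 83.6 z 0.0524
scene redtop 85 mean [ 0.5112 -0.2922] rect [ 0.5114 -0.2925] [27.4 27.8] 89.4 z 0.1106
scene holdertop 322 mean [ 0.5175 -0.2869] rect [ 0.5108 -0.2918] [66.6 66.7] 73.8 z 0.049
scene plate 3504 mean [ 0.5547 -0.0234] rect [ 0.547  -0.0231] [225.5 137.2] 84.2 z 0.0396
```

View pics/o3.png

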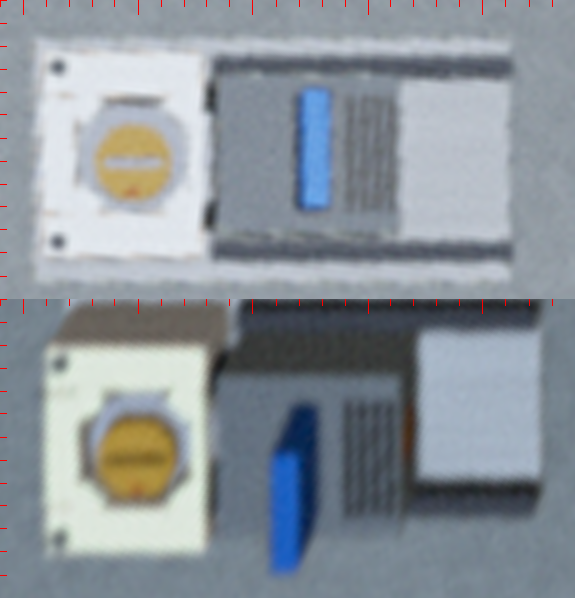

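View pics/top3.png

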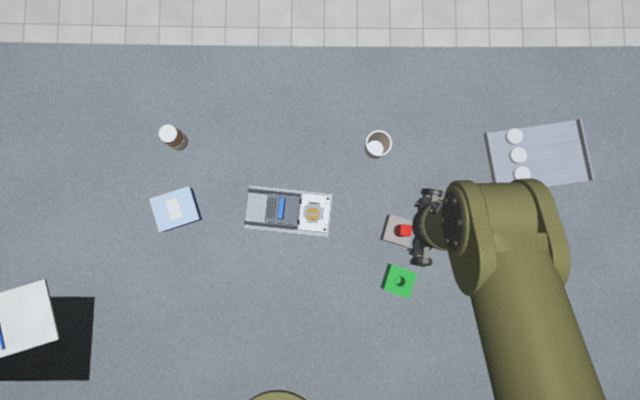

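View pics/scene3.png

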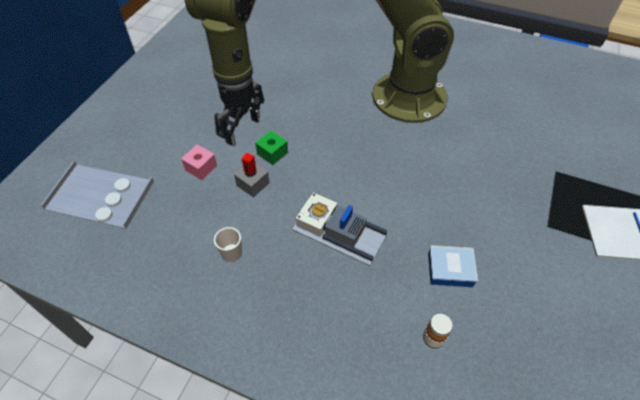

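```bash
python3 - <<'E'
from h import *
P=[]
for n in("top","scene"):
    im=ortho(n,cv2.imread(f"pics/{n}0.png"),.112,o=(.509,-.2935),f=10,xr=(-30,30),yr=(-30,30))
    P.append(im)
    r=(im[...,2].astype(int)-im[...,1]); dv=cv2.imread(f"pics/{n}0.png")
cv2.imwrite("pics/red.png",np.hstack(P)[:, :1200]); cv2.imwrite("pics/red.png",cv2.resize(np.hstack(P),(800,400)))
E
```

```text
(no output)
```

View pics/red.png

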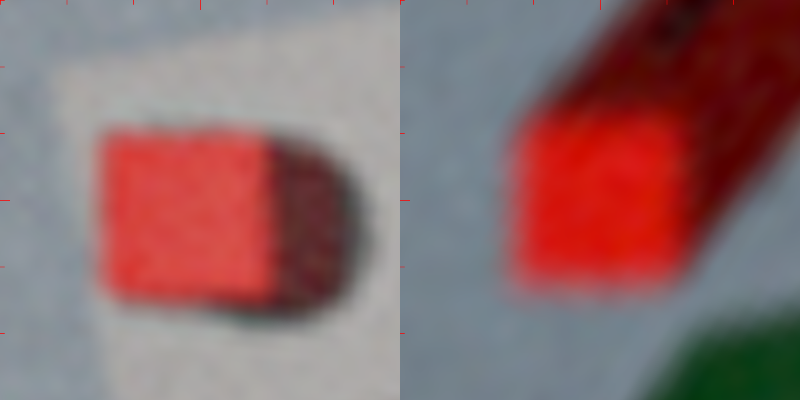

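```bash
python3 - <<'E'
from h import *
q=quat(th-np.pi/2); H=np.array([.5075,-.2945,0])
ctrl.movep(H+[0,0,.15],q); st()
ctrl.movel(H+[0,0,.0713],max_speed=.15); st()
ctrl.close_gripper(50); s=st(); print(s["eef_rot"])
np.save("grasp.npy",np.r_[s["tcp_pos"],s["eef_rot"]])
ctrl.movel(H+[0,0,.1713],max_speed=.2); st()
for n in("top","scene"):
    p,d=vision.grab_frame(n);cv2.imwrite(f"pics/{n}4.png",p);np.save(f"pics/{n}4.npy",d)
a=cv2.imread("pics/top4.png")[160:280,340:500];b=cv2.imread("pics/scene4.png")[80:220,160:340]
cv2.imwrite("pics/b4.png",cv2.resize(b,None,fx=4.4,fy=4.2,interpolation=cv2.INTER_CUBIC));cv2.imwrite("pics/a4.png",cv2.resize(a,None,fx=4,fy=4))
E
```

```text
9.07 tcp [ 0.5065 -0.2939  0.149 ] F [-0.47 -0.12  0.08] T [-0.038  0.025  0.03 ] w 0.0857 q7 -0.18
9.75 tcp [ 0.5084 -0.2945  0.0725] F [0.17 0.19 0.19] T [-0.017 -0.017  0.019] w 0.0853 q7 -0.26
10.32 tcp [ 0.5076 -0.2946  0.0717] F [-1.14  0.23  4.89] T [ 0.005  0.274 -0.045] w 0.0254 q7 -0.26
[ 2.95774439e-04  7.41426984e-01  6.71033485e-01 -2.66118841e-05]
10.97 tcp [ 0.5067 -0.2946  0.1703] F [-0.24  0.26 -1.67] T [-0.     0.023 -0.027] w 0.0258 q7 -0.16
```

View pics/b4.png

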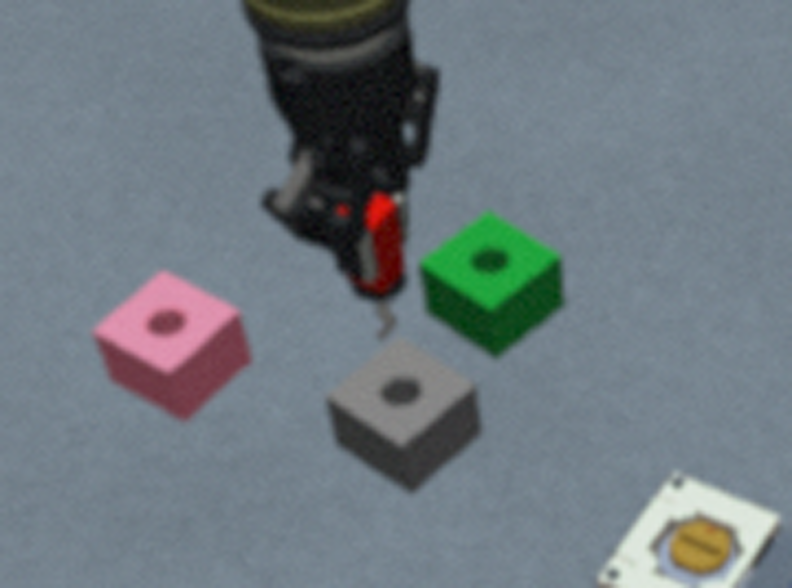

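View pics/a4.png

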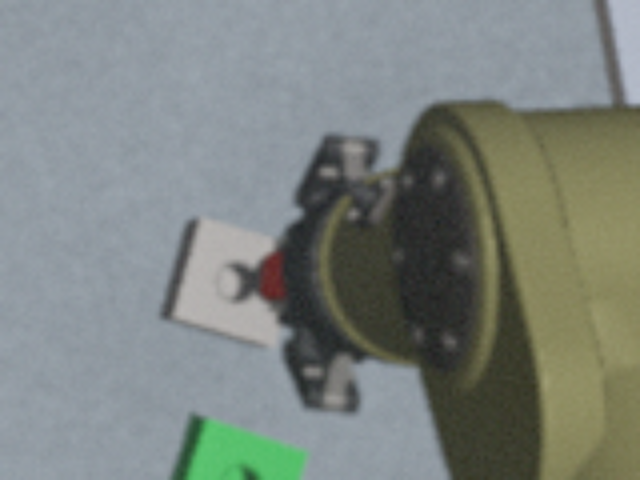

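```bash
python3 - <<'E'
from h import *
b=cv2.imread("pics/scene4.png");x0,y0,w,h=225,130,50,45
big=cv2.resize(b[y0:y0+h,x0:x0+w],None,fx=8,fy=8,interpolation=cv2.INTER_CUBIC)
out=[big]
t=np.array([.5067,-.2946,.1703-.0663])
for ax in(EX,EY):
    o=np.cross([0,0,1],ax); im=big.copy()
    pts=[t+a*.008*ax+c*.0015*o+[0,0,zz] for zz in(0,.012) for a,c in((-1,-1),(1,-1),(1,1),(-1,1))]
    uv=((proj("scene",pts)-[x0,y0]+.5)*8).astype(int)
    for k in(0,4): cv2.polylines(im,[uv[k:k+4]],1,(0,255,255) if k else (255,0,255),1)
    out.append(im)
cv2.imwrite("pics/bl.png",cv2.resize(np.hstack(out),(800,240)))
E
```

```text
(no output)
```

View pics/bl.png

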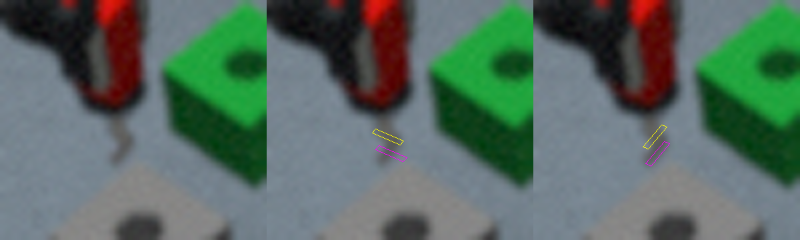

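```bash
python3 - <<'E'
from h import *
P=[]
for n in("top","scene"):
    ims=[ortho(n,cv2.imread(f"pics/{n}{k}.png"),.048,f=10,xr=(-25,25),yr=(-20,30)).astype(float) for k in(0,3,4)]
    P.append(np.mean(ims,0).astype(np.uint8))
cv2.imwrite("pics/slot.png",cv2.resize(np.hstack(P),(800,400)))
E
```

```text
(no output)
```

View pics/slot.png

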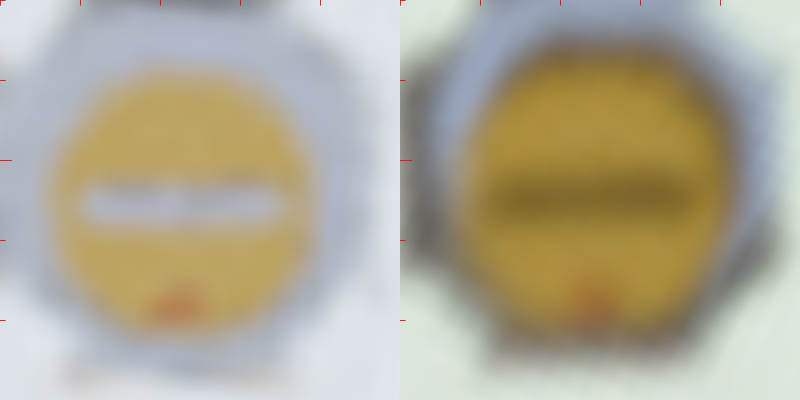

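```bash
cat >> h.py <<'E'
SG=np.array([.552,-.0815,0])  # raw guess origin for slot coords
def sp(x,y,z): return SG+x/1e3*EX+y/1e3*EY+np.array([0,0,z])
def sc(p): d=np.asarray(p)-SG; return np.round([d@EX*1e3,d@EY*1e3,(p[2]-.0667)*1e3],2)  # tip in slot coords, tip z
def F(k=3):
    a=[]
    for _ in range(k):
        s=get_state(); a.append(s["contact_force"])
    f=np.mean(a,0); return np.array([f@EX,f@EY,f[2]])
E
python3 - <<'E'
from h import *
np.set_printoptions(precision=2,suppress=True)
q=quat(th-np.deg2rad(1))
ctrl.movep(sp(-1.2,4.9-2,.14),q); st()
ctrl.movel(sp(-1.2,4.9-2,.119),max_speed=.08); ctrl.pause(.1)
s=st(); print(sc(s["tcp_pos"]),F())
for n in("top","scene"):
    p,d=vision.grab_frame(n);cv2.imwrite(f"pics/{n}5.png",p);np.save(f"pics/{n}5.npy",d)
b=cv2.imread("pics/scene5.png")[150:260,270:400]
cv2.imwrite("pics/b5.png",cv2.resize(b,None,fx=6,fy=5.4,interpolation=cv2.INTER_CUBIC))
E
```

```text
11.95 tcp [ 0.55 -0.08  0.14] F [ 0.04 -0.64 -1.17] T [0. 0. 0.] w 0.0254 q7 0.74
12.47 tcp [ 0.55 -0.08  0.12] F [ 0.46  0.06 -0.47] T [-0.03 -0.01 -0.04] w 0.0257 q7 0.71
[-1.27  2.81 52.43] [ 0.11 -0.45 -0.47]
```

View pics/b5.png

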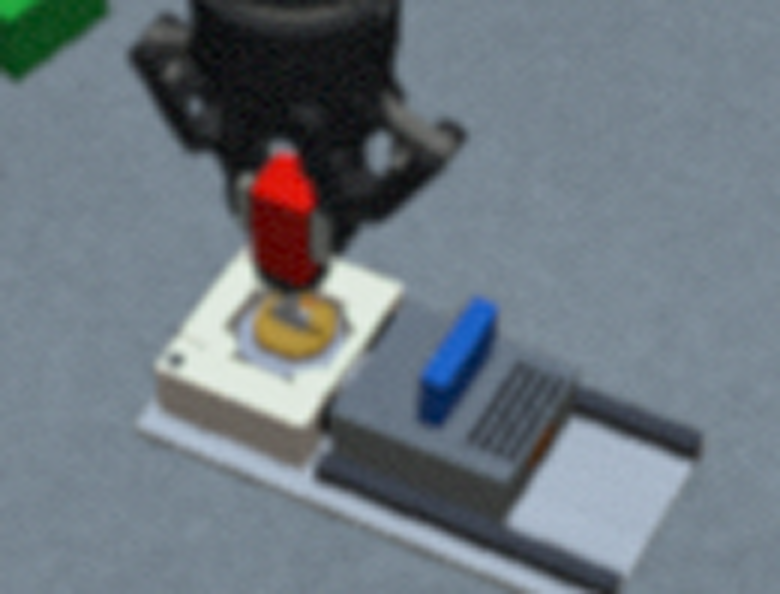

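```bash
python3 - <<'E'
from h import *
np.set_printoptions(precision=2,suppress=True)
z=.1165
b=F(); 
while z>.1110:
    ctrl.movel(sp(-1.2,2.9,z),max_speed=.03); s=get_state(); f=F(); print(round(z,4),sc(s["tcp_pos"]),f,round(s["time"],2))
    if f[2]>2: break
    z-=.0006
E
```

```text
0.1165 [-1.22  2.95 49.74] [-0.66  0.12 -1.58] 12.82
0.1159 [-1.19  2.91 49.19] [-0.87  0.56 -1.36] 13.07
0.1153 [-1.23  2.92 48.58] [ 0.21  0.35 -0.52] 13.32
0.1147 [-1.2   2.88 48.  ] [-0.86  0.28  0.31] 13.57
0.1141 [-1.12  2.77 47.86] [-1.34  1.18  3.75] 13.82
```

```bash
python3 - <<'E'
from h import *
np.set_printoptions(precision=2,suppress=True)
y=2.9;z=.1142
while y<7.5:
    ctrl.movel(sp(-1.2,y,z),max_speed=.03); s=get_state(); f=F(); print(round(y,2),sc(s["tcp_pos"]),f,round(s["time"],2))
    if f[2]<0.8 and s["tcp_pos"][2]-.0667<.0478: break
    if f[2]>10: break
    y+=.5
E
```

```text
2.9 [-1.11  2.78 47.83] [0.18 0.89 5.54] 14.07
3.4 [-1.14  2.94 47.84] [-1.04  0.41  5.92] 14.32
3.9 [-1.09  3.12 47.86] [-1.04 -1.1   6.39] 14.57
4.4 [-1.09  3.5  47.84] [-0.43 -2.73  4.49] 14.82
4.9 [-1.02  4.15 47.84] [-0.8  -4.42  5.69] 15.07
5.4 [-0.96  4.86 47.78] [-0.18 -3.51  4.71] 15.32
5.9 [-0.96  5.39 47.74] [-0.01 -4.09  4.53] 15.57
6.4 [-0.97  6.23 47.54] [ 0.46 -4.75  3.9 ] 15.82
6.9 [-1.42  7.71 46.88] [ 1.02 -1.81  0.1 ] 16.07
```

```bash
python3 - <<'E'
from h import *
np.set_printoptions(precision=2,suppress=True)
ctrl.pause(.1); s=st(); print(sc(s["tcp_pos"]),F())
p,d=vision.grab_frame("scene");cv2.imwrite("pics/scene6.png",p)
b=p[150:260,270:400]
cv2.imwrite("pics/b6.png",cv2.resize(b,None,fx=6,fy=5.4,interpolation=cv2.INTER_CUBIC))
E
```

```text
16.17 tcp [ 0.54 -0.08  0.11] F [ 1.4  -0.26 -1.21] T [ 0.02 -0.37  0.01] w 0.0253 q7 0.7
[-1.38  7.65 46.94] [-0.12 -1.42 -1.21]
```

View pics/b6.png

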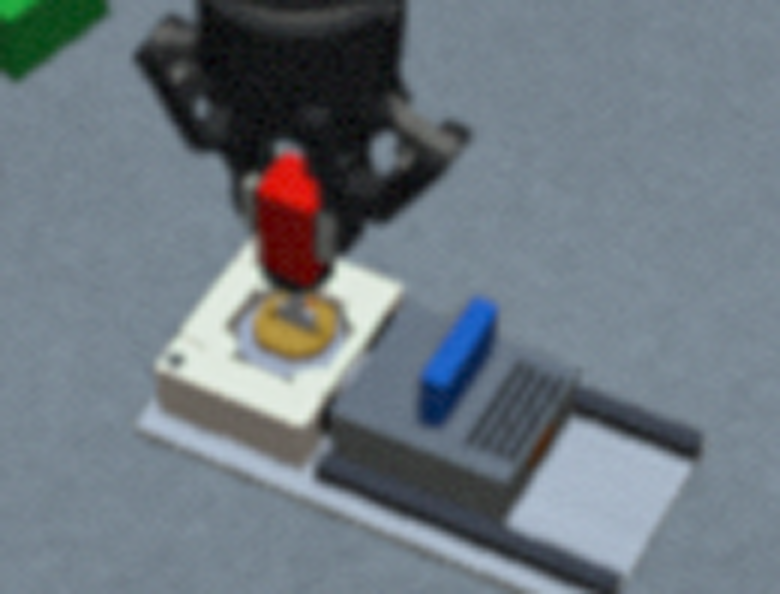

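```bash
python3 - <<'E'
from h import *
np.set_printoptions(precision=2,suppress=True)
s=get_state();p=s["tcp_pos"].copy()
for dz in (.0004,.0008,.0012):
    ctrl.movel(p-[0,0,dz],max_speed=.03); s=get_state(); f=F(); print(dz,sc(s["tcp_pos"]),f,round(s["time"],2))
    if f[2]>5:break
E
```

```text
0.0004 [-1.51  7.81 46.33] [ 0.54 -2.19 -2.41] 16.47
0.0008 [-1.5   7.76 46.12] [ 0.09 -1.57 -1.08] 16.72
0.0012 [-1.45  7.7  45.76] [ 0.22 -0.39 -0.94] 16.97
```

```bash
python3 - <<'E'
from h import *
np.set_printoptions(precision=2,suppress=True)
s=get_state();p=s["tcp_pos"].copy(); p[2]=.0667+.0457
for zt in (.0445,.0435,.043):
    p[2]=.0667+zt
    ctrl.movel(p,max_speed=.03); s=get_state(); f=F(); print(zt,sc(s["tcp_pos"]),f,s["wrist_torque"],round(s["time"],2))
    if f[2]>4:break
for n in("scene","top"):
    p,d=vision.grab_frame(n);cv2.imwrite(f"pics/{n}7.png",p)
    print(n,proj(n,[sp(-1.2,1.35,.048)]))
a=[cv2.resize(cv2.imread(f"pics/scene{k}.png")[190:235,290:345],None,fx=7,fy=7,interpolation=cv2.INTER_CUBIC) for k in(3,7)]
cv2.imwrite("pics/b7.png",np.hstack(a))
E
```

```text
0.0445 [-1.42  7.73 44.38] [ 0.67 -1.51 -1.44] [ 0.   -0.51  0.01] 17.22
0.0435 [-1.44  7.72 43.38] [-0.05 -1.75 -1.36] [ 0.01 -0.53  0.08] 17.47
0.043 [-1.44  7.72 42.97] [ 0.   -1.76 -0.57] [-0.06 -0.43 -0.01] 17.72
scene [[317.97 210.25]]
top [[312.15 211.78]]
```

View pics/b7.png

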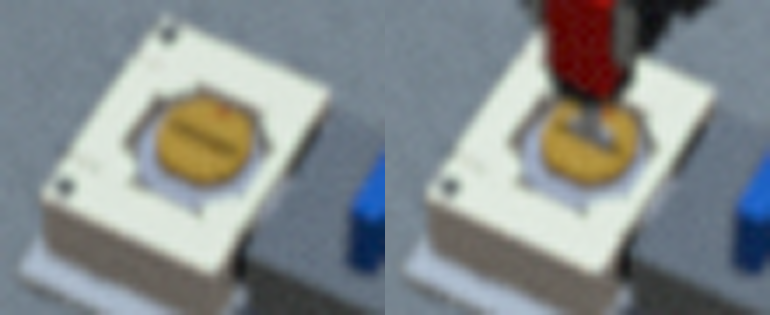

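```bash
python3 - <<'E'
from h import *
np.set_printoptions(precision=2,suppress=True)
ctrl.close_gripper(80); s=get_state();print(sc(s["tcp_pos"]),F(),round(s["time"],2))
for y in (7.2,6.6,6,5.4,4.8,4.2,3.6):
    ctrl.movel(sp(-1.4,y,.0667+.043),max_speed=.03); s=get_state(); f=F(); print(y,sc(s["tcp_pos"]),f,s["wrist_torque"],round(s["time"],2))
    if abs(f).max()>9:break
for n in("scene","top"):
    p,d=vision.grab_frame(n);cv2.imwrite(f"pics/{n}8.png",p)
a=[cv2.resize(cv2.imread(f"pics/scene{k}.png")[190:235,290:345],None,fx=7,fy=7,interpolation=cv2.INTER_CUBIC) for k in(7,8)]
cv2.imwrite("pics/b8.png",np.hstack(a))
E
```

```text
[-1.47  7.7  42.97] [ 0.97 -1.35 -1.21] 18.03
7.2 [-1.46  7.49 42.9 ] [ 0.28 -0.93 -1.77] [-0.04 -0.06  0.  ] 18.28
6.6 [-1.44  6.72 42.93] [ 0.3   0.22 -0.96] [ 0.03 -0.01 -0.03] 18.53
6 [-1.41  6.3  42.92] [-0.33  1.69  0.2 ] [0.02 0.31 0.02] 18.78
5.4 [-1.42  6.03 42.87] [-0.49  3.45  1.02] [0.11 0.98 0.01] 19.03
4.8 [-1.42  5.35 42.88] [0.03 5.4  1.72] [0.08 1.43 0.04] 19.28
4.2 [-1.44  4.55 42.89] [-0.77  5.35  0.17] [ 0.09  1.39 -0.03] 19.53
3.6 [-1.43  3.81 42.89] [-0.32  5.24  0.78] [ 0.1   1.38 -0.  ] 19.78
```

View pics/b8.png

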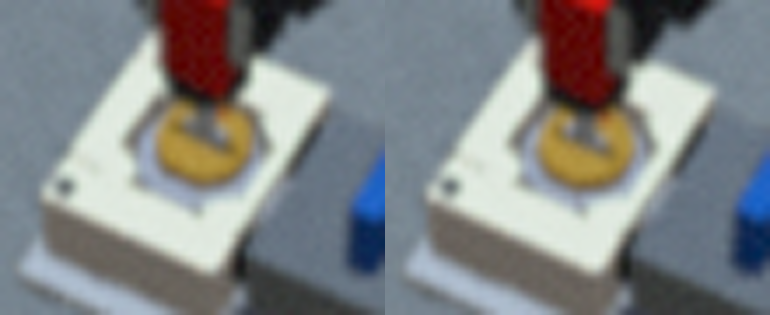

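```bash
python3 - <<'E'
from h import *
np.set_printoptions(precision=2,suppress=True)
for y in (2.8,2.0,1.6):
    ctrl.movel(sp(-1.3,y,.0667+.043),max_speed=.03); s=get_state(); f=F(); print(y,sc(s["tcp_pos"]),f,s["wrist_torque"],round(s["time"],2))
    if abs(f).max()>9:break
for phi in (.1,.2,.3,.4,.5):
    ctrl.movel(sp(-1.25,1.6,.0667+.043),quat(th-phi),max_speed=.03); s=get_state(); f=F(); print(phi,sc(s["tcp_pos"]),f,s["wrist_torque"],round(s["time"],2))
    if abs(f).max()>11:break
E
```

```text
2.8 [-1.43  2.89 42.9 ] [ 0.27  4.58 -0.03] [ 0.03  1.42 -0.  ] 20.13
2.0 [-1.41  2.06 42.93] [-1.45  4.75 -0.14] [0.03 1.34 0.03] 20.38
1.6 [-1.41  1.69 42.92] [-0.15  3.92  0.37] [-0.06  1.35 -0.01] 20.63
0.1 [-1.36  1.57 42.9 ] [-0.24  4.13 -1.39] [0.03 1.17 0.03] 20.88
0.2 [-1.2   1.49 42.97] [-0.03  3.28 -2.1 ] [0.09 0.98 0.07] 21.13
0.3 [-1.02  1.38 43.06] [-0.14  3.22 -2.1 ] [0.21 0.93 0.01] 21.38
0.4 [-1.03  1.32 43.07] [ 1.15  3.77 -2.4 ] [ 0.46  0.8  -0.01] 21.63
0.5 [-1.    1.25 43.11] [ 1.53  1.85 -2.26] [0.47 0.69 0.02] 21.88
```

```bash
python3 - <<'E'
from h import *
np.set_printoptions(precision=2,suppress=True)
for phi in (.62,.74,.86,.98,1.1,1.2,1.3,1.4,1.48,1.54):
    ctrl.movel(sp(-1.25,1.5,.0667+.0425),quat(th-phi),max_speed=.03); s=get_state(); f=F()
    R=Ro.from_quat(np.r_[s["eef_rot"][1:],s["eef_rot"][0]]).as_matrix(); print(phi,round(th-np.arctan2(R[1,1],R[0,1]),3),sc(s["tcp_pos"]),f,s["wrist_torque"],round(s["time"],2),round(s["qpos"][6],2))
    if abs(f).max()>11:break
for n in("scene","top"):
    p,d=vision.grab_frame(n);cv2.imwrite(f"pics/{n}9.png",p)
a=[cv2.resize(cv2.imread(f"pics/scene{k}.png")[190:235,290:345],None,fx=7,fy=7,interpolation=cv2.INTER_CUBIC) for k in(8,9)]
cv2.imwrite("pics/b9.png",np.hstack(a))
E
```

```text
0.62 0.614 [-1.16  1.24 42.68] [ 1.22  2.35 -1.22] [ 0.5   0.75 -0.01] 22.15 0.2
0.74 0.734 [-1.21  1.25 42.58] [ 1.82  1.54 -1.56] [0.48 0.62 0.  ] 22.42 0.1
0.86 0.854 [-1.18  1.26 42.56] [ 1.67  2.27 -1.71] [0.47 0.52 0.  ] 22.68 -0.0
0.98 0.974 [-1.24  1.22 42.54] [ 1.39  0.8  -2.01] [ 0.45  0.34 -0.04] 22.95 -0.1
1.1 1.094 [-1.26  1.2  42.56] [ 1.26  1.19 -1.54] [0.34 0.16 0.02] 23.22 -0.2
1.2 1.194 [-1.31  1.19 42.55] [ 0.67 -0.05 -1.77] [ 0.27 -0.    0.03] 23.47 -0.28
1.3 1.295 [-1.34  1.16 42.58] [ 0.83 -0.47 -2.9 ] [ 0.19 -0.21  0.05] 23.72 -0.36
1.4 1.395 [-1.41  1.17 42.59] [-0.11 -1.32 -1.83] [ 0.06 -0.39  0.1 ] 23.97 -0.45
1.48 1.475 [-1.44  1.2  42.56] [ 0.03 -2.   -3.11] [-0.13 -0.53  0.1 ] 24.22 -0.51
1.54 1.536 [-1.49  1.2  42.58] [-1.29 -2.02 -2.65] [-0.24 -0.66  0.11] 24.47 -0.56
```

View pics/b9.png

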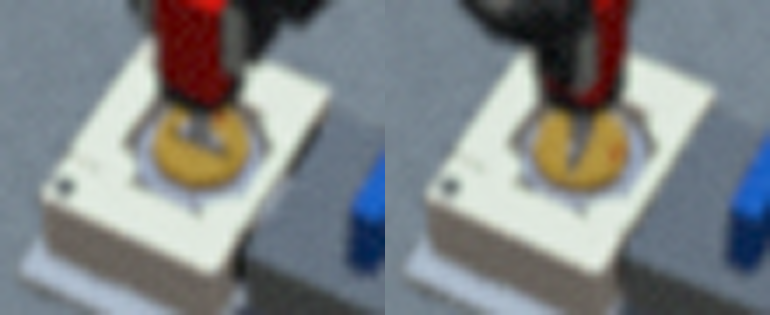

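```bash
python3 - <<'E'
from h import *
np.set_printoptions(precision=2,suppress=True)
for phi in (1.58,1.62,1.56,1.53):
    ctrl.movel(sp(-1.25,1.5,.0667+.0425),quat(th-phi),max_speed=.03); s=get_state(); f=F()
    print(phi,sc(s["tcp_pos"]),f,s["wrist_torque"],round(s["time"],2))
p=s["tcp_pos"].copy()
for z in(.0445,.0465,.0485,.052):
    ctrl.movel(np.r_[p[:2],.0667+z],max_speed=.03); f=F(1); print(z,f)
ctrl.movel(np.r_[p[:2],.175],max_speed=.15); st()
for n in("scene","top"):
    p,d=vision.grab_frame(n);cv2.imwrite(f"pics/{n}10.png",p);np.save(f"pics/{n}10.npy",d)
a=cv2.resize(cv2.imread("pics/scene10.png")[140:255,275:385],None,fx=5,fy=5,interpolation=cv2.INTER_CUBIC)
cv2.imwrite("pics/b10.png",a)
E
```

```text
1.58 [-1.46  1.24 42.57] [-1.65 -3.81 -1.95] [-0.44 -0.84  0.01] 24.82
1.62 [-1.44  1.25 42.57] [-1.18 -2.96 -2.85] [-0.58 -0.94  0.02] 25.07
1.56 [-1.36  2.19 42.33] [-1.2   0.29 -0.78] [-0.43 -0.06  0.01] 25.32
1.53 [-1.24  2.11 42.33] [-1.26  0.89 -0.9 ] [-0.26  0.19  0.04] 25.57
0.0445 [-1.29  0.67 -0.42]
0.0465 [ 0.43 -0.59  0.59]
0.0485 [ 0.2  -0.84 -0.93]
0.052 [-0.2   1.16 -1.28]
27.11 tcp [ 0.55 -0.08  0.17] F [ 0.6  -0.96 -0.7 ] T [-0.02  0.02  0.02] w 0.0249 q7 -0.48
```

View pics/b10.png

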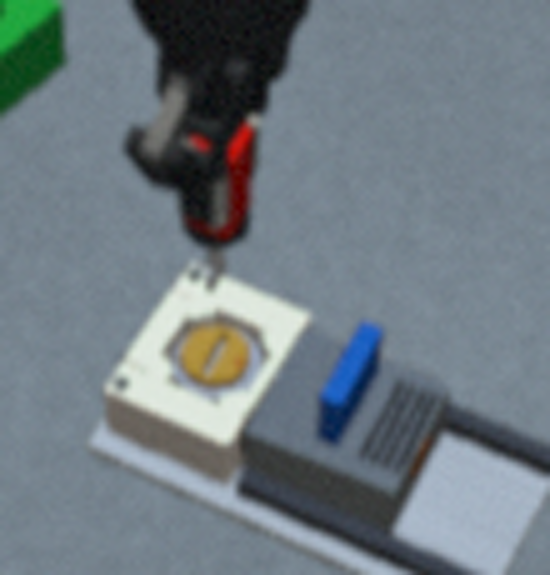

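```bash
python3 - <<'E'
from h import *
import m
P=[]
for n in("top","scene"):
    im=cv2.imread(f"pics/{n}10.png");m.meas(n,im,cloud(n,np.load(f"pics/{n}10.npy")))
    P.append(ortho(n,im,.048,f=10,xr=(-25,25),yr=(-20,30)))
cv2.imwrite("pics/slot10.png",cv2.resize(np.hstack(P),(800,400)))
E
```

```text
top brass none
top block none
top fintop 9 mean [ 0.5358 -0.0075] rect [ 0.5356 -0.0079] [6.7 4.9] 45.6 z 0.0921
top modtop 250 mean [0.55   0.0143] rect [0.5501 0.0203] [80.1 37.3] 26.3 z 0.0536
top redtop none
top holdertop 620 mean [ 0.5074 -0.2939] rect [ 0.5072 -0.2934] [64.9 64.2] 74.1 z 0.0509
top plate 26299 mean [ 0.3936 -0.1924] rect [ 0.3692 -0.1745] [746.3 322.7] 29.1 z 0.6364
scene brass 108 mean [ 0.5521 -0.0828] rect [ 0.552  -0.0834] [31.  32.8] 90.0 z 0.0468
scene block 891 mean [ 0.5566 -0.0791] rect [ 0.5555 -0.0742] [95.7 92.8] 83.9 z 0.0471
scene fintop 92 mean [ 0.562  -0.0099] rect [ 0.5617 -0.0098] [12.4 51.9] 86.7 z 0.0899
scene modtop 563 mean [ 0.5633 -0.0085] rect [ 0.5606 -0.011 ] [82.5 71.3] 85.5 z 0.0525
scene redtop 107 mean [ 0.4955 -0.097 ] rect [ 0.4937 -0.097 ] [74.6 22.9] 4.0 z 0.192
scene holdertop 426 mean [ 0.511  -0.2915] rect [ 0.5106 -0.2914] [67.4 65.9] 74.0 z 0.0489
scene plate 11802 mean [ 0.1694 -0.2214] rect [ 0.1246 -0.2277] [1162.9  237.6] 25.5 z 0.4144
```

View pics/slot10.png

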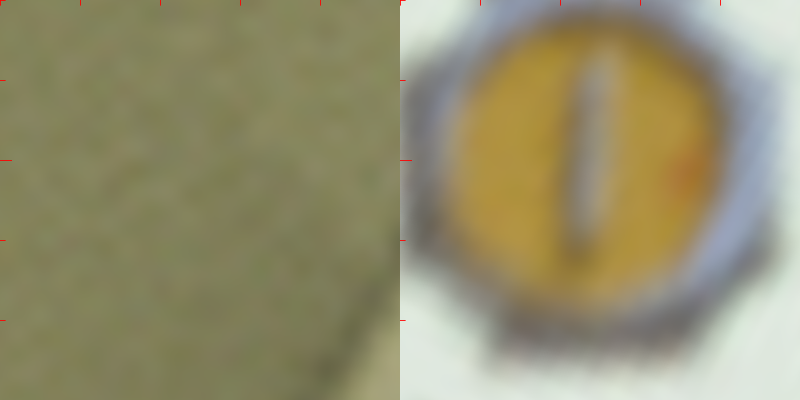

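```bash
python3 - <<'E'
from h import *
import m
g=np.load("grasp.npy")
ctrl.movep(np.r_[g[:2],.18],g[3:]); ctrl.pause(.1); st()
A={"top":[],"scene":[]}
for k in range(4):
  for n in A:
    p,d=vision.grab_frame(n);A[n].append(p.astype(float)); np.save(f"pics/{n}11.npy",d)
P=[];Q=[]
for n in A:
    im=np.mean(A[n],0).astype(np.uint8);cv2.imwrite(f"pics/{n}11.png",im);m.meas(n,im,cloud(n,np.load(f"pics/{n}11.npy")))
    P.append(ortho(n,im,.048,f=8,xr=(-25,25),yr=(-20,30)))
    Q.append(ortho(n,cv2.imread(f"pics/{n}3.png"),.048,f=8,xr=(-25,25),yr=(-20,30)))
cv2.imwrite("pics/slot11.png",cv2.resize(np.vstack([np.hstack(Q),np.hstack(P)]),(600,600)))
b=cv2.imread("pics/scene11.png")[80:200,190:320]
cv2.imwrite("pics/b11.png",cv2.resize(b,None,fx=5,fy=5,interpolation=cv2.INTER_CUBIC))
E
```

```text
28.18 tcp [ 0.5086 -0.2922  0.1802] F [ 0.79  0.33 -0.9 ] T [-0.025 -0.011 -0.004] w 0.0252 q7 -0.14
top brass 42 mean [ 0.549  -0.0929] rect [ 0.5485 -0.0938] [10.9 27.4] 85.1 z 0.0483
top block 940 mean [ 0.5492 -0.0872] rect [ 0.5498 -0.0829] [81.1 89.8] 84.6 z 0.0488
top fintop 101 mean [ 0.5563 -0.0122] rect [ 0.5562 -0.0121] [11.3 47.6] 86.4 z 0.0917
top modtop 710 mean [ 0.5567 -0.0127] rect [ 0.5568 -0.0128] [82.  69.8] 86.5 z 0.0537
top redtop 46 mean [ 0.5099 -0.3017] rect [ 0.5106 -0.3014] [22.8 11.3] 5.3 z 0.1924
top holdertop 494 mean [ 0.5059 -0.287 ] rect [ 0.5073 -0.2931] [64.5 64.2] 74.3 z 0.0507
top plate 3634 mean [ 0.5559 -0.0207] rect [ 0.5559 -0.0185] [220.1 117.1] 84.1 z 0.0436
scene brass 109 mean [ 0.5522 -0.083 ] rect [ 0.5525 -0.0834] [31.  33.7] 90.0 z 0.047
scene block 900 mean [ 0.5557 -0.079 ] rect [ 0.5551 -0.0742] [95.7 92. ] 83.9 z 0.0473
scene fintop 94 mean [ 0.5627 -0.0101] rect [ 0.5622 -0.0102] [11.9 52.9] 86.7 z 0.0897
scene modtop 561 mean [ 0.5634 -0.0081] rect [ 0.5608 -0.0112] [82.1 71. ] 86.6 z 0.0524
scene redtop 168 mean [ 0.4405 -0.3331] rect [ 0.4394 -0.3346] [91.7 26. ] 23.6 z 0.1989
scene holdertop 436 mean [ 0.5113 -0.2913] rect [ 0.511  -0.2913] [67.8 66.7] 74.0 z 0.0488
scene plate 3488 mean [ 0.5547 -0.0236] rect [ 0.5471 -0.0231] [225.4 137.7] 84.6 z 0.0389
```

View pics/slot11.png

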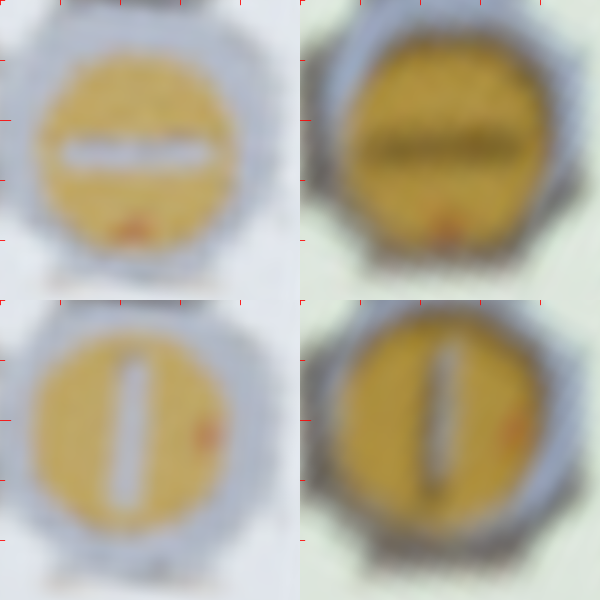

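View pics/b11.png

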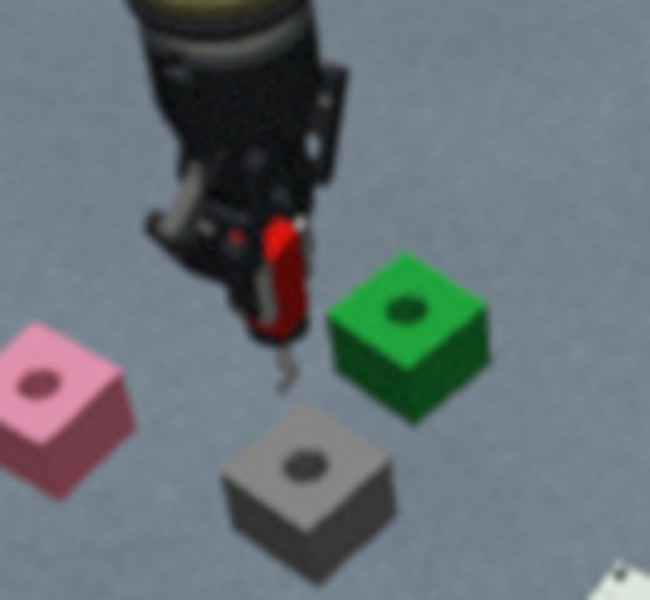

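```bash
python3 - <<'E'
from h import *
for k in(0,3,11):
  im=ortho("top",cv2.imread(f"pics/top{k}.png"),.048,f=8,xr=(-25,25),yr=(-20,30))
  S=cv2.cvtColor(im,cv2.COLOR_BGR2HSV)[...,1].astype(float)
  brass=(S>70).astype(np.uint8); k_,l,stt,ct=cv2.connectedComponentsWithStats(cv2.morphologyEx(brass,cv2.MORPH_CLOSE,np.ones((45,45))))
  i=1+np.argmax(stt[1:,4]);c=ct[i]; v,u=np.mgrid[:400,:400]
  msk=(np.hypot(u-c[0],v-c[1])<14*8)
  w=np.clip(80-S,0,None)*msk; x=u-(w*u).sum()/w.sum();y=v-(w*v).sum()/w.sum()
  a=.5*np.arctan2(2*(w*x*y).sum(),(w*(x*x-y*y)).sum()); print(k,c/8-[25,20],"angle cw",round(-a if k!=11 else (-a)%np.pi,3))
E
```

```text
0 [-2.06530381  5.67454908] angle cw 0.0
3 [-2.0877093   5.65793031] angle cw 0.002
11 [-3.57640316  1.90729111] angle cw 1.487
```

```bash
python3 - <<'E'
from h import *
np.set_printoptions(precision=3,suppress=True)
g=np.load("grasp.npy")
for z in(.125,.112,.095,.080,.075,.0735,.0725,.0717):
    ctrl.movel(np.r_[g[:2],z],g[3:] if z==.125 else None,max_speed=.1 if z>.08 else .05); s=get_state();f=F(1);print(z,s["tcp_pos"],f,s["wrist_torque"],round(s["time"],2))
    if f[2]>3 or np.abs(f[:2]).max()>6: break
for n in("scene","top"):
    p,d=vision.grab_frame(n);cv2.imwrite(f"pics/{n}12.png",p)
b=cv2.imread("pics/scene12.png")[120:210,200:310]
cv2.imwrite("pics/b12.png",cv2.resize(b,None,fx=6,fy=6,interpolation=cv2.INTER_CUBIC))
E
```

```text
0.125 [ 0.508 -0.295  0.125] [ 0.705  0.536 -0.894] [-0.014  0.024  0.035] 29.28
0.112 [ 0.507 -0.295  0.112] [-0.296 -0.55  -1.544] [-0.027 -0.03  -0.027] 29.57
0.095 [ 0.507 -0.295  0.095] [-0.039  1.139 -1.126] [-0.048  0.03  -0.012] 29.88
0.08 [ 0.507 -0.295  0.08 ] [-0.651  0.378 -0.136] [-0.034  0.011  0.001] 30.33
0.075 [ 0.507 -0.295  0.075] [ 0.044 -0.294  0.113] [-0.031 -0.008 -0.028] 30.58
0.0735 [ 0.508 -0.295  0.073] [ 0.236  0.602 -0.593] [ 0.016  0.011 -0.051] 30.83
0.0725 [ 0.508 -0.295  0.072] [ 0.724 -0.48  -0.883] [-0.02  -0.006  0.034] 31.08
0.0717 [ 0.508 -0.295  0.072] [-0.13  -0.763  1.168] [ 0.033 -0.024 -0.032] 31.33
```

View pics/b12.png

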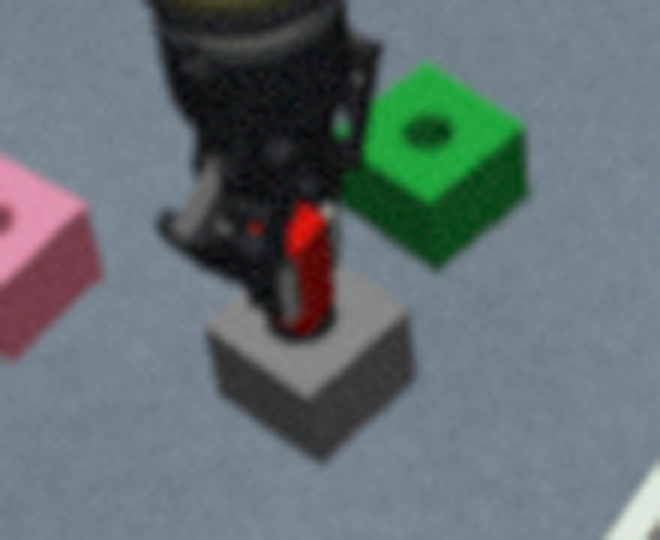

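Flange is on the holder. Next I'll release, retract straight up, move clear and check.

```bash
python3 - <<'E'
from h import *
import m
g=np.load("grasp.npy")
ctrl.ungrasp(); st()
ctrl.movel(np.r_[g[:2],.17],max_speed=.12); st()
ctrl.set_joints([1.399,.507,-.238,1.5,.126,1.149,-.155]); ctrl.pause(.5); st()
for n in("top","scene"):
    p,d=vision.grab_frame(n);cv2.imwrite(f"pics/{n}13.png",p);m.meas(n,p,cloud(n,d))
a=cv2.imread("pics/scene13.png")[130:265,190:400];cv2.imwrite("pics/a13.png",cv2.resize(a,None,fx=3.8,fy=3.8,interpolation=cv2.INTER_CUBIC))
E
```

```text
32.05 tcp [ 0.5076 -0.2947  0.0717] F [-0.04 -0.84 -0.19] T [ 0.017 -0.     0.015] w 0.0854 q7 -0.25
33.02 tcp [ 0.5071 -0.2947  0.1693] F [ 0.2  -0.39 -0.7 ] T [-0.01   0.002  0.028] w 0.0857 q7 -0.14
35.2 tcp [ 0.1713 -0.6011  0.2317] F [-0.07 -0.25  0.78] T [ 0.038  0.034 -0.034] w 0.0854 q7 -0.16
top brass 43 mean [ 0.5492 -0.093 ] rect [ 0.5485 -0.0939] [11.1 27.4] 85.1 z 0.0492
top block 923 mean [ 0.5493 -0.0876] rect [ 0.5497 -0.0826] [81.5 89.9] 84.0 z 0.0489
top fintop 106 mean [ 0.5561 -0.0121] rect [ 0.5562 -0.012 ] [11.9 47.6] 86.4 z 0.0919
top modtop 703 mean [ 0.5565 -0.0124] rect [ 0.5563 -0.0127] [82.  71.2] 85.8 z 0.0537
top redtop 120 mean [ 0.5077 -0.2944] rect [ 0.5082 -0.2944] [27.3 23. ] 88.9 z 0.1131
top holdertop 487 mean [ 0.5065 -0.289 ] rect [ 0.5072 -0.2934] [64.9 64.2] 74.1 z 0.0509
top plate 3637 mean [ 0.5557 -0.0212] rect [ 0.5546 -0.0226] [220.6 117. ] 84.5 z 0.0436
scene brass 108 mean [ 0.5521 -0.0829] rect [ 0.5525 -0.0834] [31.  33.7] 90.0 z 0.0472
scene block 898 mean [ 0.5558 -0.0794] rect [ 0.5554 -0.0745] [95.1 94.2] 85.0 z 0.0472
scene fintop 93 mean [ 0.5623 -0.01  ] rect [ 0.5619 -0.0096] [13.  52.4] 86.7 z 0.0901
scene modtop 563 mean [ 0.5631 -0.0082] rect [ 0.5603 -0.0112] [83.9 70.4] 85.5 z 0.0523
scene redtop 84 mean [ 0.5125 -0.2927] rect [ 0.5128 -0.2932] [25.9 28.7] 89.4 z 0.1107
scene holdertop 322 mean [ 0.5171 -0.286 ] rect [ 0.5109 -0.2903] [68.5 67.5] 72.2 z 0.049
scene plate 3519 mean [ 0.5549 -0.0232] rect [ 0.5479 -0.023 ] [226.6 138.7] 83.0 z 0.0385
```

View pics/a13.png

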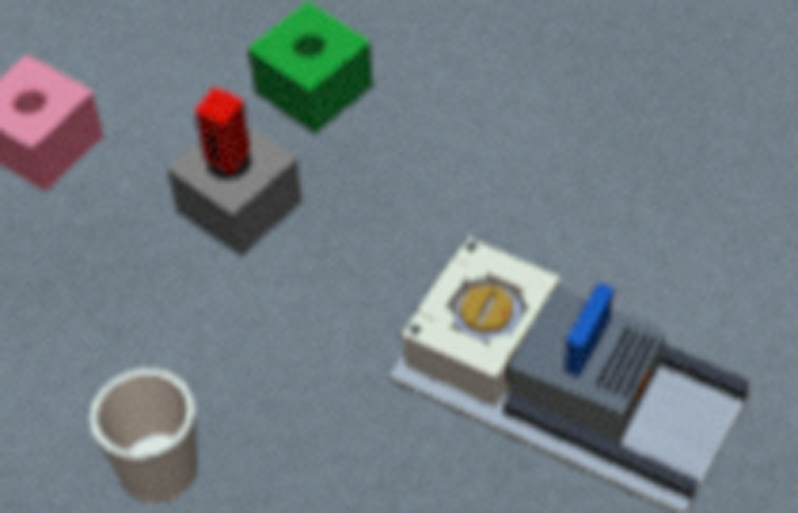

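View pics/top13.png

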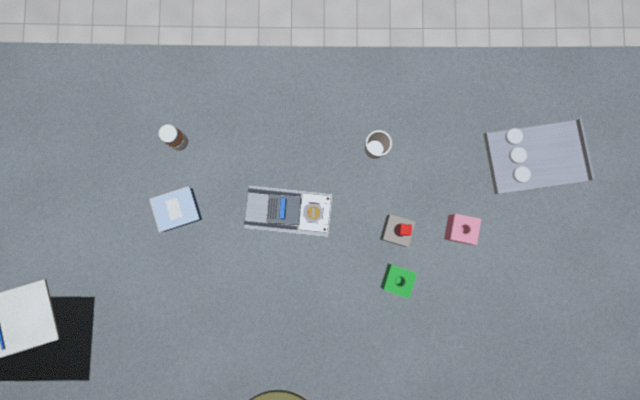

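The driver stands upright in the grey holder (top view 404,230). The module is against the block (282,208), and the jar, box, cup and decoys haven't moved.

```bash
python3 -c "
from station import ticket,get_state
print(ticket.close_job(), get_state()['time'])"
```

```text
the job is handed in; nothing more can be done
the job is handed in; nothing more can be done
```

The lamp module is locked fully home, and the screwdriver is back upright in its grey holder. I handed the job in at about 35 s of the 72 s allowed.

I slid the module by its fin until it stood against the gasket pads, at dock x of about 75.5 mm. I then felt for the brass slot with the blade, pressing with about 4–7 N, dragged the key plate to the middle and turned the cam clockwise.

Last checks:
- **Cam:** the slot in the top view stands at about 1.49 rad. That is past the locked point of 1.4 and short of the hard stop at 1.65.
- **Module:** it measures about 72 mm in both cameras, which is home. It sits about 2° askew in yaw, which looks like the play in the rails.
- **Screwdriver:** its top is at about 112 mm, so the flange rests on the holder.
- **Other things:** the jar, slide box, cup and look-alike holders look unmoved in the last pictures, and the robot is clear of everything.

Two readings disagreed along the way:
- **Cameras:** the two differed by 2–5 mm in absolute position, so I used their average. The gripper's position when it closed on the fin and on the screwdriver agreed with the average.
- **Slot position:** the slot was found about 2.7 mm further along than the pictures predicted. The likely cause is the screwdriver tilting slightly in the grip during the search.

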